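# Set the extraction iris damper to the green mark and clamp it

## Task

Ready the bench's dust-extraction intake for deburring: with the fingertips, push the yellow upright handle of its iris damper round until the red pointer stands on the green paint mark of the scale, then push the orange clamp lever clockwise, fully home against its stop, so that the setting is locked and still on the mark. Only push, without gripping or forcing the levers, and leave everything else on the bench where it lies.

Things in the scene. Friction and masses are not known exactly. Their poses are not given: they have to be found in the camera images.
- intake: round galvanised intake bolted to the bench: damper housing 165 mm across, flat top 62 mm above the bench; bellmouth in the middle 112 mm across, up to 102 mm. On top, towards the robot, a white 90 degree scale: black ticks every 10 degrees, a thick one at the shut end. Orange clamp on its right, seen from the robot. Origin on its vertical axis at bench height; -x through the scale's middle
- iris_lever (a joint): angle of the steel ring and its lever about the intake's vertical axis, rad: 0 at the shut end (thick tick), 1.6 fully open; grows counter-clockwise seen from above. Starts near the shut end. Stiff: needs 2 to 3 N at the handle, stays where it is left, no spring back
- lever_pin (a point): on the axis of the lever's upright yellow handle, 90 mm above the bench, 135 mm from the intake's axis, outside the housing. The handle is a cylinder 16 mm in diameter, from 72 to 110 mm above the bench; under it the flat lever arm, 12 mm wide, top at 69 mm. Turns with the lever: x points outwards along the arm, z up
- pointer (a point): tip of the thin red needle in the window of the lever arm, over the scale, 74 mm from the intake's axis, on the same radius as the handle; turns with the lever, x outwards
- green_mark (a point): on the green paint line across the white scale (radial, 5 mm wide, 18 mm long, running on down the housing's side), on its middle line, 74 mm from the intake's axis, at the height of the pointer's tip; x points outwards along the line. Its place on the scale differs from start to start, always further open than the lever's start
- clamp_lever (a joint): angle of the orange clamp lever about its own vertical pivot, rad: 0 fully loose (pointing away from the intake), 1.25 against its stop (tight); grows clockwise seen from above. Starts near 0. Needs 2 to 3 N at its ball end, stays where it is left, no spring back
- clamp_knob (a point): centre of the orange ball, 16 mm in diameter, at the end of the clamp lever, 60 mm from its pivot, 90 mm above the bench; the lever is a bar 11 mm thick rising from its hub to the ball. Turns with the lever: x points from the pivot to the ball, z up
- clamp_pivot (a point): on the clamp lever's pivot axis, at the height of the ball, 95 mm from the intake's axis; the orange hub is 22 mm across, its top 90 mm above the bench
- holder_a: a steel tapered tool holder standing on its nut, 63 mm across its flange, 184 mm tall; loose bystander, to be left alone. Origin: at bench height, in its middle
- holder_b: a second tool holder, the same as holder_a; loose bystander, to be left alone. Origin: at bench height, in its middle
- collet: a steel collet standing on its wide end, 33 mm across, 40 mm tall; loose bystander, to be left alone. Origin: at bench height, in its middle
- steel_block: a drilled steel gauge block, 75 x 50 x 25 mm tall; loose bystander, to be left alone. Origin: at bench height, in its middle
- bracket: an aluminium L bracket, 60 x 45 x 40 mm tall, lying on its long leg; loose bystander, to be left alone. Origin: at bench height, in its middle
- blue_bin: a blue parts bin holding brackets, 100 x 150 x 60 mm tall; loose bystander, to be left alone. Origin: at bench height, in its middle
- caliper: a caliper lying flat, 235 mm long, along its x axis; loose bystander, to be left alone. Origin: at bench height, in its middle
- file: a file with a red handle, lying along its x axis, handle to -x, 310 mm long, 25 mm tall; loose bystander, to be left alone. Origin: at bench height, in its middle

How it is judged:
On the way, in this order (a step that is already met when the one before it is completed fails the run):
1. the pointer stands still on the green mark, the clamp still loose (horizontal distance between pointer and green_mark below 0.004 m and velocity of joint iris_lever between -0.02 and 0.02 rad/s and value of joint clamp_lever below 0.35 rad), for 0.2 s.
2. the clamp lever is fully home with the pointer on the green mark (horizontal distance between pointer and green_mark below 0.004 m and value of joint clamp_lever above 1.13 rad), for 0.2 s.
At the end, for the whole second after the job is handed in: the pointer's tip is within 4 mm of the middle of the green line, the clamp lever is within 0.12 rad (7 degrees) of its stop, and both are at rest (all of step 2 and velocity of joint iris_lever between -0.02 and 0.02 rad/s and velocity of joint clamp_lever between -0.02 and 0.02 rad/s); the robot touches nothing.
It fails at once if a lever or the intake was gripped hard or forced (over 40 N) (contact force between the fingers and intake above 40 N).
It fails at once if a bystander was moved by more than 20 mm, lifted or carried (distance of any of holder_a, holder_b, collet, steel_block, bracket, blue_bin, caliper, file from where it was at the start of the episode above 0.02 m).
It also fails if it takes over 58 s, if anything falls off the work surface, if the arm or the gripper's body presses on something with over 40 N, if the wrist force passes 120 N, or if a joint passes its speed limit or range.

## Robot

A 7-joint arm with a two-finger parallel gripper is mounted at the origin on the work surface. World frame = base frame: x ahead of the robot, y to its left, z up, the work surface at z = 0. Lengths are in m, angles in rad, forces in N, time in s.
With the tool pointing down it reaches from about 0.425 to 0.875 m from the base axis. Payload 9.9 kg.
Tool frame: the origin (TCP) lies midway between the tips of the shut fingers; the grasp point (between the pads) lies 19 mm behind it (robot.hold_point_z is the distance from the TCP to the grasp point, in m); z points along the fingers, y is the line along which they close (so a half turn about z gives the same grasp; the last joint's range is limited). The gripper opens to 85 mm and grips with 20 to 120 N. Pads are 22 mm wide; open, the fingers measure 114 mm over their backs; the gripper's body (76 mm by 85 mm) begins 54 mm behind the grasp point. The pads swing forward as they close: fully open they stand 13 mm farther back than shut.
Start: joints at [-1.274, 0.576, 0.025, 1.437, -0.015, 1.129, -0.057], TCP at [0.251, 0.627, 0.231] pointing down, gripper open.
Joint ranges: [-2.76, 2.76], [-0.34, 2.15], [-1.52, 1.57], [0.19, 2.46], [-1.09, 4.23], [0.17, 1.99], [-2.82, 2.82]. Speed limits (rad/s): [2.22, 2.22, 3.01, 3.01, 3.14, 3.14, 3.14].

## Interface

Orientations are given as a unit quaternion [x, y, z, w].
In Python, from station import robot gives the robot as it stands. The module is installed in compiled form; this text tells all that it offers.
- The arm moves only by the shell command python3 -m inch 'ROWS'. ROWS is JSON, a list of rows, each a list of 7 numbers: the turn, a rotation vector about the world's x, y, z in rad, then the shift along the world's x, y, z in mm, then the finger opening in mm, from 0 to 85.4. A call has 1 to 8 rows; each row shifts and turns the commanded pose from where the row before left it; what a row does not reach is not made up. A row lasts 1/10 s, in which the tool goes at most 50 mm and 8.59 degrees, less where a joint would pass 70% of its speed; a pose out of reach is approached as far as the arm can. A call is refused whole if a number of a shift passes 50 or a number of a turn 0.15, either way. A call with a gripper value outside its range is refused whole. The fingers move at their own pace and stop on an object; the grip force is fixed at half the most. Time passes only in rows, so rows that do not move let the fingers close. It gives the time, the measured TCP pose, the force, the opening and the grip force at its end, in the units of the state.
- robot.state(): the state, without advancing time (a new reading comes with each control period).
- robot.camera(name): name is "scene" or "top"; returns a dict with "color" (420x560x3 uint8, blue, green, red), "intrinsics" (3x3 intrinsics, pixels), "R" (3x3) and "t" (3): a world point X has camera coordinates R X + t. Camera axes: x right, y down, z forward; pixel columns grow to the right and rows downward; lengths in m; the calibration is good to about 2 mm. A picture is of the moment at which its call begins. There is no depth.
- robot.job_done(): hands the job in; it is judged then, once.
The state is a dict: "clock": time; "qpos": joint angles; "joint_velocities": joint speeds; "tau": joint torques, N m; "eef_pos": TCP position; "ee_rot": TCP orientation; "contact_force": force on the tool from outside, world axes, zero at the start; "ft_torque": the same for the moment, N m; "opening": finger opening in m; "grip_force": force on a finger pad.
Only numpy, scipy, OpenCV 4.12 (cv2) and the standard library are available. Lean on these libraries where they do the work, as an engineer would, in place of code of your own. Each camera call takes 0.05 s, during which the arm holds its last target. There are 200 camera calls.

## Working session

There is one attempt and no reset: what is moved stays moved. The work goes in short steps, Python scripts to look and compute and a shell command to move; the robot and the scene stay as the last step left them, time stands still between calls to the robot, and variables do not carry over. Pictures are saved under pics/ and viewed, at most 10 in all, crops included, and the job is handed in when it is done.

```bash
mkdir -p pics
python3 - <<'E'
from station import robot
import cv2,numpy as np,pickle
d={}
for n in("top","scene"):
    c=robot.camera(n);d[n]=c;cv2.imwrite(f"pics/{n}0.png",c["color"])
    R=np.array(c["R"]);print(n,-R.T@c["t"],R[2],np.array(c["intrinsics"])[0])
pickle.dump(d,open("c0.pkl","wb"))
s=robot.state();print(s["clock"],s["eef_pos"],s["ee_rot"],s["contact_force"],s["opening"])
E
```

```text
top [0.33811747 0.01459554 1.35213756] [ 0.19559892 -0.02680448 -0.98031759] [422.84619932   0.         272.50093876]
scene [1.47015729 0.71920496 0.99984054] [-0.60958671 -0.48553907 -0.62662258] [456.39041478   0.         278.61986622]
0.1 [0.25073315 0.62626467 0.23052687] [ 1.89246980e-01  9.81929233e-01 -7.43337708e-04 -9.17419906e-05] [-0.02555792  0.5934936  -0.42732793] 0.08555845566233261
```

View pics/top0.png

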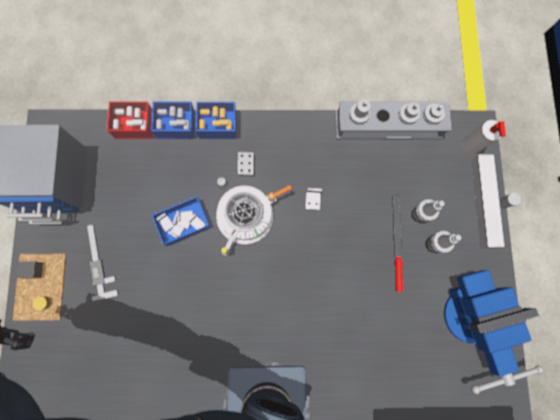

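View pics/scene0.png

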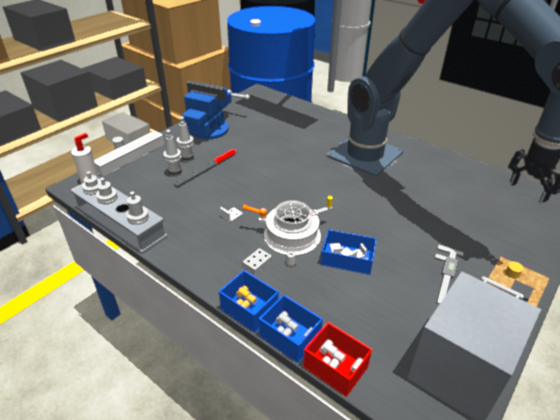

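The top view shows the intake at about (243,213), the yellow handle at (225,251), the orange clamp ball at (289,189), and the bin to the left at (180,222). I'll measure these next.

```bash
cat > h.py <<'E'
import cv2,numpy as np,pickle
def ray(c,uv,z):
    R=np.array(c["R"]);t=np.array(c["t"]);K=np.array(c["intrinsics"])
    o=-R.T@t;d=R.T@np.linalg.inv(K)@np.array([uv[0],uv[1],1.]);return o+d*(z-o[2])/d[2]
def proj(c,X):
    p=np.array(c["intrinsics"])@(np.array(c["R"])@np.array(X)+c["t"]);return p[:2]/p[2]
def tri(c1,u1,c2,u2):
    A=[];b=[]
    for c,u in((c1,u1),(c2,u2)):
        P=np.array(c["intrinsics"])@np.c_[c["R"],c["t"]]
        for i in(0,1):
            r=u[i]*P[2]-P[i];A.append(r[:3]);b.append(-r[3])
    return np.linalg.lstsq(np.array(A),np.array(b),rcond=None)[0]
def mask(c,lo,hi,box):
    m=cv2.inRange(cv2.cvtColor(c["color"],cv2.COLOR_BGR2HSV),lo,hi);k=np.zeros_like(m);x0,y0,x1,y1=box
    k[y0:y1,x0:x1]=m[y0:y1,x0:x1];return k
def blobs(m):
    n,l,s,ce=cv2.connectedComponentsWithStats(m);return [(s[i].tolist(),ce[i].round(2)) for i in range(1,n) if s[i][4]>2]
E
python3 - <<'E'
from h import *
d=pickle.load(open("c0.pkl","rb"));t,s=d["top"],d["scene"]
for n,c,b in(("top",t,(200,170,300,270)),("scene",s,(225,180,345,260))):
    for nm,lo,hi in(("yel",(22,120,90),(34,255,255)),("or",(5,150,90),(18,255,255)),("grn",(45,60,40),(85,255,255)),("red",(0,120,80),(4,255,255))):
        print(n,nm,blobs(mask(c,lo,hi,b)))
a=cv2.resize(t["color"][170:270,200:300],None,fx=6,fy=6,interpolation=cv2.INTER_CUBIC)
cv2.imwrite("pics/crop.png",a)
b=cv2.resize(s["color"][180:260,235:345],None,fx=7,fy=7,interpolation=cv2.INTER_CUBIC)
cv2.imwrite("pics/crops.png",b)
E
```

```text
top yel [([222, 248, 5, 5, 20], array([223.9 , 250.05]))]
top or [([274, 186, 17, 11, 54], array([282.33, 190.56])), ([270, 198, 4, 2, 5], array([271.6, 198.4]))]
top grn [([254, 230, 3, 5, 7], array([255.29, 231.71]))]
top red []
scene yel [([327, 196, 6, 12, 51], array([329.31, 200.92]))]
scene or [([243, 205, 24, 12, 89], array([256.  , 210.45]))]
scene grn []
scene red []
```

View pics/crop.png

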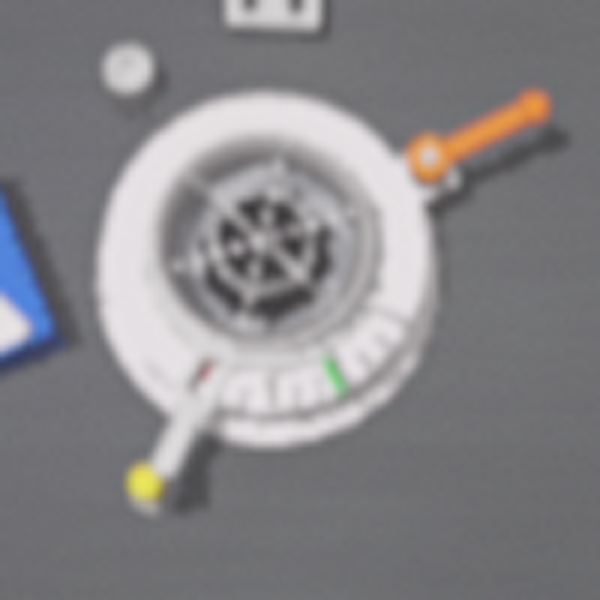

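View pics/crops.png

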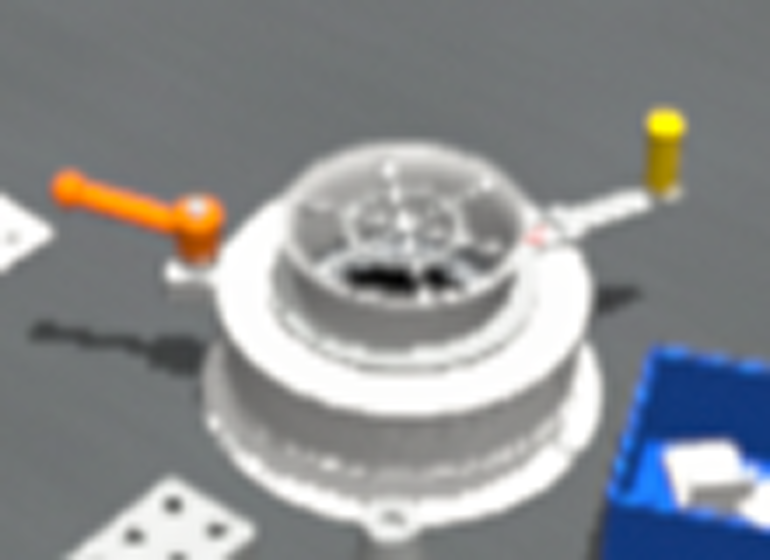

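The crops show the handle top at (145,481), red pointer at (205,371), green line from (330,360) to (341,390), clamp hub at (428,155) and ball at (536,103), all in 6x top-crop pixels. In the scene crop (7x), the ball is at (67,188), the hub top at (200,208) and the handle top at (665,122).

```bash
cat >> h.py <<'E'
def circ(P,r=None):
    from scipy.optimize import least_squares
    f=lambda p:np.hypot(P[:,0]-p[0],P[:,1]-p[1])-(p[2] if r is None else r)
    s=least_squares(f,[P[:,0].mean(),P[:,1].mean(),.08],loss="soft_l1",f_scale=.001);return s.x,np.std(f(s.x))
E
python3 - <<'E'
from h import *
d=pickle.load(open("c0.pkl","rb"));t,s=d["top"],d["scene"]
T=lambda x,y:((x+.5)/6-.5+200,(y+.5)/6-.5+170); S=lambda x,y:((x+.5)/7-.5+235,(y+.5)/7-.5+180)
# housing top outline, far side, top view
m=mask(t,(0,0,165),(180,40,255),(200,170,300,270));cs=max(cv2.findContours(m,cv2.RETR_EXTERNAL,cv2.CHAIN_APPROX_NONE)[0],key=len)[:,0]
p=np.array([ray(t,q,.062)[:2] for q in cs if q[1]<205 and q[0]<268]);print("housing",circ(p),circ(p,.0825),len(p))
hs=[(98,275),(110,215),(150,140),(215,98),(265,90),(330,103),(385,140)]
p=np.array([ray(t,T(*q),.062)[:2] for q in hs]);print("hand",circ(p),circ(p,.0825))
rim=[(411,142),(283,228),(540,235),(330,162),(490,160),(411,307),(310,280),(505,285)]
p=np.array([ray(s,S(*q),.102)[:2] for q in rim]);print("rim scene",circ(p),circ(p,.056))
hu=[(215,408-85),]
hp=[ray(t,T(145,481),.110),ray(s,S(665,122),.110)];print("handle",hp)
print("ball",tri(t,T(536,103),s,S(67,188)),ray(t,T(536,103),.09),ray(s,S(67,188),.09))
print("hub",ray(t,T(428,155),.09),ray(s,S(200,208),.09))
print("ptr",ray(t,T(205,371),.066)," green",ray(t,T(330,360),.0625),ray(t,T(341,390),.0625))
print("green blob",ray(t,(255.29,231.71),.0625))
print("collet",ray(t,T(128,68),.04),"bin corner",ray(t,T(60,340),.06),ray(t,T(5,180),.06))
E
```

```text
housing (array([0.58100275, 0.06818317, 0.08494079]), np.float64(0.0009660630068541555)) (array([0.58396748, 0.0685643 , 0.08      ]), np.float64(0.0011452417479988412)) 56
hand (array([0.58227468, 0.06785925, 0.08582291]), np.float64(0.0011787668842784186)) (array([0.58613074, 0.06833649, 0.08      ]), np.float64(0.001780237405933908))
rim scene (array([0.58360429, 0.07188724, 0.05765788]), np.float64(0.0010445938439323096)) (array([0.58391505, 0.07208595, 0.08      ]), np.float64(0.001022642706862243))
handle [array([0.45974553, 0.12468533, 0.11      ]), array([0.46070592, 0.12362817, 0.11      ])]
ball [ 0.65351398 -0.07104404  0.09305798] [ 0.65414482 -0.07107069  0.09      ] [ 0.65083311 -0.07389443  0.09      ]
hub [ 0.62699979 -0.01541688  0.09      ] [ 0.62375055 -0.01751351  0.09      ]
ptr [0.51993623 0.09878665 0.066     ]  green [0.52573357 0.0351236  0.0625    ] [0.510218   0.02952204 0.0625    ]
green blob [0.5191272  0.03296249 0.0625    ]
collet [0.68654992 0.14276633 0.04      ] bin corner [0.53726217 0.17353991 0.06      ] [0.62138034 0.20362625 0.06      ]
```

The points agree with the given sizes:

| Check | Measured | Given |
|---|---|---|
| Intake axis | (0.583, 0.069) | – |
| Handle radius | 135 mm, at 156° | 135 mm |
| Green mark radius | 74 mm, at about 209.7° | 74 mm |
| Hub radius | 95 mm | 95 mm |
| Clamp lever length | 61 mm | 60 mm |

I'll go to the far side of the handle with the fingers shut and the tool's x-face along the push direction.

```bash
python3 -m inch '[[0,0,-0.1,14,-29.5,0,0],[0,0,-0.1,14,-29.5,0,0],[0,0,-0.1,14,-29.5,0,0],[0,0,-0.1,14,-29.5,0,0],[0,0,-0.1,14,-29.5,0,0],[0,0,-0.1,14,-29.5,0,0],[0,0,-0.1,14,-29.5,0,0],[0,0,-0.1,14,-29.5,0,0]]'
python3 -m inch '[[0,0,-0.1,14,-29.5,0,0],[0,0,-0.1,14,-29.5,0,0],[0,0,-0.1,14,-29.5,0,0],[0,0,-0.1,14,-29.5,0,0],[0,0,-0.1,14,-29.5,0,0],[0,0,-0.1,14,-29.5,0,0],[0,0,-0.1,14,-29.5,0,0],[0,0,-0.1,14,-29.5,0,0]]'
python3 -m inch '[[0,0,0,0,0,0,0],[0,0,0,0,0,0,0]]'
python3 -c "
from station import robot
s=robot.state();print(s['eef_pos'],s['ee_rot'],s['qpos'],s['contact_force'])"
```

```text
clock: 0.9
eef_pos: [0.3631, 0.3893, 0.2311]
ee_rot: [0.558, 0.83, -0.0, -0.0]
contact_force: [1.1, 0.5, 0.2]
opening: -0.0001
grip_force: 0.0
clock: 1.7
eef_pos: [0.4751, 0.1534, 0.2312]
ee_rot: [0.837, 0.547, -0.0, -0.0]
contact_force: [0.4, 0.3, 0.3]
opening: 0.0004
grip_force: 0.0
clock: 1.9
eef_pos: [0.4748, 0.1543, 0.2311]
ee_rot: [0.836, 0.548, -0.0, -0.0]
contact_force: [-0.6, -0.0, -0.8]
opening: 0.0
grip_force: 0.0
[0.47478722 0.15427027 0.23108388] [ 8.36416203e-01  5.48094755e-01 -2.61965128e-04 -8.45195548e-05] [-0.78478822  0.35323118  0.52031772  1.90352086 -0.21460783  0.94010726
 -0.57420688] [-0.58010703 -0.00452714 -0.80066936]
```

```bash
python3 -m inch '[[0,0,0,0,0,-36,0],[0,0,0,0,0,-36,0],[0,0,0,0,0,-36,0],[0,0,0,0,0,-34,0],[0,0,0,0,0,0,0]]'
python3 - <<'E'
import numpy as np
c=np.array([583,69.]);f=np.radians([141.75]+list(np.linspace(145.75,193.75,13)))
p=c+136.5*np.c_[np.cos(f),np.sin(f)];p[0]=474.8,154.3
print(np.diff(p,axis=0).round(1).tolist())
E
```

```text
clock: 2.4
eef_pos: [0.4719, 0.1554, 0.086]
ee_rot: [0.835, 0.55, -0.003, -0.001]
contact_force: [-0.3, -0.5, 1.2]
opening: -0.0003
grip_force: 0.0
[[-4.6, -8.5], [-5.1, -8.1], [-4.5, -8.4], [-3.9, -8.7], [-3.3, -8.9], [-2.7, -9.1], [-2.0, -9.3], [-1.4, -9.4], [-0.7, -9.5], [-0.0, -9.5], [0.6, -9.5], [1.3, -9.4], [1.9, -9.3]]
```

```bash
python3 -m inch '[[0,0,0.07,-4,-8.5,1,0],[0,0,0.07,-5,-8.1,0,0],[0,0,0.07,-4.5,-8.4,0,0],[0,0,0.07,-3.9,-8.7,0,0],[0,0,0.07,-3.3,-8.9,0,0]]'
python3 -m inch '[[0,0,0.07,-2.7,-9.1,0,0],[0,0,0.07,-2,-9.3,0,0],[0,0,0.07,-1.4,-9.4,0,0],[0,0,0.07,-0.7,-9.5,0,0],[0,0,0.07,0,-9.5,0,0],[0,0,0.07,0.6,-9.5,0,0],[0,0,0.07,1.3,-9.4,0,0]]'
python3 -m inch '[[0,0,0,0,0,0,0],[0,0,0,0,0,0,0]]'
python3 - <<'E'
from h import *
from station import robot
d={n:robot.camera(n) for n in("top","scene")};pickle.dump(d,open("c1.pkl","wb"))
t,s=d["top"],d["scene"]
a=cv2.resize(t["color"][190:260,215:285],None,fx=6,fy=6,interpolation=cv2.INTER_CUBIC)
b=cv2.resize(s["color"][170:230,255:345],None,fx=7,fy=7,interpolation=cv2.INTER_CUBIC)[:, :380] if 0 else cv2.resize(s["color"][175:245,275:345],None,fx=6,fy=6,interpolation=cv2.INTER_CUBIC)
m=np.hstack([a,b]);m=cv2.resize(m,(780,390));cv2.imwrite("pics/c1.png",m)
E
```

```text
clock: 2.9
eef_pos: [0.4539, 0.1135, 0.0917]
ee_rot: [0.726, 0.688, 0.001, -0.0]
contact_force: [-1.4, 3.1, -1.5]
opening: 0.0004
grip_force: 1.4
clock: 3.6
eef_pos: [0.4488, 0.0471, 0.0917]
ee_rot: [0.538, 0.843, -0.0, -0.0]
contact_force: [-4.0, 2.1, 0.8]
opening: 0.0001
grip_force: 1.5
clock: 3.8
eef_pos: [0.45, 0.0469, 0.0913]
ee_rot: [0.541, 0.841, 0.001, 0.001]
contact_force: [0.3, 0.4, -0.3]
opening: -0.0
grip_force: 0.0
```

View pics/c1.png

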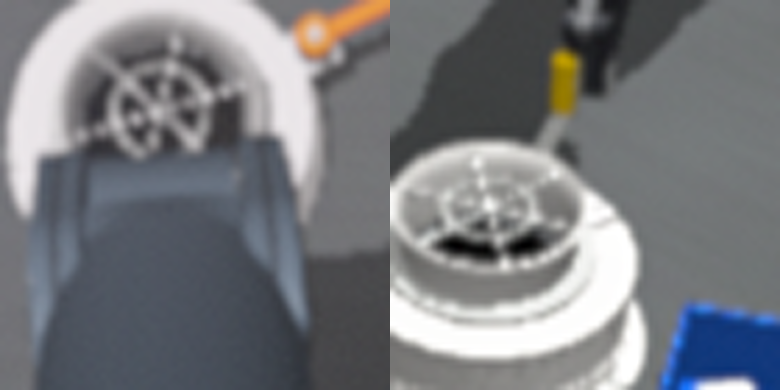

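The top view is covered by the wrist. The scene view shows the handle in contact at about (566,58) in the crop. I'll push about 9° further, stopping short, then back out for a clear view from the top.

```bash
python3 - <<'E'
from h import *
d=pickle.load(open("c1.pkl","rb"));s=d["scene"];p=ray(s,(306.5,185.4),.11);v=p[:2]-[.583,.069];print(p,np.hypot(*v),np.degrees(np.arctan2(v[1],v[0]))%360)
E
python3 -m inch '[[0,0,0.05,1.7,-7.2,0,0],[0,0,0.05,2.1,-7,0,0],[0,0,0.05,2.5,-6.8,0,0],[0,0,0,0,0,0,0],[0,0,0,0,0,0,0]]'
```

```text
[0.45620035 0.02908002 0.11      ] 0.1329351556459863 197.47541929043066
clock: 4.4
eef_pos: [0.4558, 0.0258, 0.0904]
ee_rot: [0.476, 0.879, 0.0, 0.0]
contact_force: [-0.5, 0.2, 0.2]
opening: -0.0002
grip_force: 0.0
```

```bash
python3 -m inch '[[0,0,0,-7,18,0,0],[0,0,0,-7,18,20,0],[0,0,0,0,10,45,0],[0,0,0,0,35,35,0],[0,0,0,0,45,20,0],[0,0,0,0,45,0,0],[0,0,0,0,45,0,0],[0,0,0,0,40,0,0]]'
python3 - <<'E'
from h import *
from station import robot
d={n:robot.camera(n) for n in("top","scene")};pickle.dump(d,open("c2.pkl","wb"))
t=d["top"]
for b,lo,hi in(((200,210,300,270),(22,120,90),(34,255,255)),((200,210,300,270),(45,60,40),(85,255,255))):print(blobs(mask(t,lo,hi,b)))
cv2.imwrite("pics/c2.png",cv2.resize(t["color"][200:270,210:300],None,fx=8,fy=8,interpolation=cv2.INTER_CUBIC))
E
```

```text
clock: 5.2
eef_pos: [0.4408, 0.2845, 0.2107]
ee_rot: [0.475, 0.88, 0.001, 0.0]
contact_force: [1.2, -0.4, -0.5]
opening: -0.0
grip_force: 0.0
[([262, 246, 6, 6, 22], array([264.27, 248.91]))]
[]
```

View pics/c2.png

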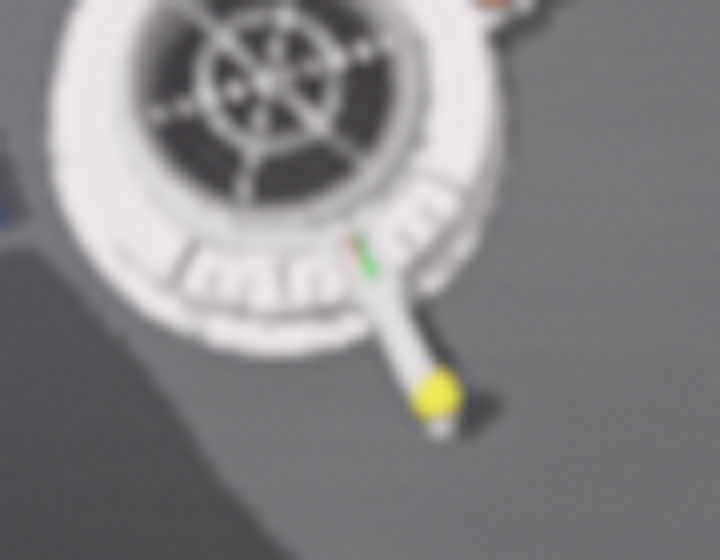

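The red needle (357,243 in the crop) now lies just short of the green line (about 366,258), and the handle is at (437,394). I'll work out the remaining angle.

Run:
```python
from h import *
d=pickle.load(open("c2.pkl","rb"));t=d["top"];c=np.array([.583,.069])
C=lambda x,y:((x+.5)/8-.5+210,(y+.5)/8-.5+200)
def a(p):v=p[:2]-c;return p.round(4),np.hypot(*v).round(4),(np.degrees(np.arctan2(v[1],v[0]))%360).round(2)
print("handle",a(ray(t,C(437,394),.11)),a(ray(t,(264.27,248.91),.11)))
for z in(.0625,.067):print("red",a(ray(t,C(357,243),z)),"green",a(ray(t,C(366,258),z)),a(ray(t,C(372,275),z)))
h=cv2.cvtColor(t["color"],cv2.COLOR_BGR2HSV);print(t["color"][227:236,251:260].tolist())
d0=pickle.load(open("c0.pkl","rb"))["top"]
g=d0["color"].astype(int);w=np.clip(g[225:240,248:262,1]-g[225:240,248:262,[0,2]].max(2)-8,0,None);ys,xs=np.mgrid[225:240,248:262];print("g0",w.sum(),[a(ray(d0,((w*xs).sum()/w.sum(),(w*ys).sum()/w.sum()),.0625))])
h0=ray(d0,(223.9,250.05),.11);print("h0",a(h0))
r=g[225:240,228:242,2]-g[225:240,228:242,:2].max(2)-8;r=np.clip(r,0,None);ys,xs=np.mgrid[225:240,228:242];print("r0",r.sum(),a(ray(d0,((r*xs).sum()/r.sum(),(r*ys).sum()/r.sum()),.066)))
```

```text
handle (array([0.4617, 0.0063, 0.11  ]), np.float64(0.1366), np.float64(207.34)) (array([0.4614, 0.006 , 0.11  ]), np.float64(0.137), np.float64(207.38))
red (array([0.5246, 0.0363, 0.0625]), np.float64(0.0669), np.float64(209.23)) green (array([0.5188, 0.0329, 0.0625]), np.float64(0.0736), np.float64(209.36)) (array([0.5122, 0.0306, 0.0625]), np.float64(0.0805), np.float64(208.48))
red (array([0.524 , 0.0363, 0.067 ]), np.float64(0.0675), np.float64(209.02)) green (array([0.5182, 0.0328, 0.067 ]), np.float64(0.0742), np.float64(209.16)) (array([0.5116, 0.0305, 0.067 ]), np.float64(0.0811), np.float64(208.31))
[[[186, 185, 187], [185, 185, 187], [186, 185, 188], [199, 200, 201], [211, 211, 213], [215, 214, 218], [223, 221, 225], [229, 227, 231], [231, 228, 232]], [[205, 205, 207], [207, 206, 209], [198, 199, 203], [196, 200, 199], [204, 206, 206], [216, 214, 218], [227, 225, 229], [230, 228, 232], [225, 223, 227]], [[215, 213, 216], [206, 205, 212], [187, 191, 202], [174, 187, 183], [187, 196, 188], [213, 213, 214], [226, 224, 228], [228, 226, 230], [219, 216, 221]], [[214, 213, 216]
[... 454 characters left out ...]
, 221, 225], [216, 214, 218], [211, 210, 216], [204, 212, 211], [169, 213, 173], [156, 209, 153], [192, 210, 193], [212, 214, 214], [207, 205, 209]], [[229, 226, 230], [222, 221, 224], [213, 212, 216], [211, 216, 213], [194, 217, 194], [178, 212, 176], [197, 213, 197], [213, 215, 214], [200, 199, 202]], [[232, 229, 234], [224, 222, 226], [212, 211, 214], [211, 213, 214], [213, 219, 214], [208, 217, 209], [214, 218, 215], [219, 219, 220], [204, 203, 206]]]
g0 553 [(array([0.518 , 0.0329, 0.0625]), np.float64(0.0744), np.float64(209.07))]
h0 (array([0.4589, 0.1242, 0.11  ]), np.float64(0.1359), np.float64(156.01))
r0 107 (array([0.5198, 0.0983, 0.066 ]), np.float64(0.0697), np.float64(155.11))
```

```bash
python3 -m inch '[[0,0,0,0,-40,0,0],[0,0,0,0,-45,0,0],[0,0,0,0,-45,0,0],[0,0,0,0,-45,-20,0],[0,0,0,0,-35,-35,0],[0,0,0,0,-10,-45,0],[0,0,0,7,-18,-20,0],[0,0,0,0,0,0,0]]'
```

```text
clock: 6.1
eef_pos: [0.4474, 0.041, 0.0881]
ee_rot: [0.477, 0.879, -0.002, -0.001]
contact_force: [0.2, 0.2, 0.9]
opening: -0.0001
grip_force: 0.0
```

```bash
python3 -m inch '[[0,0,0,3.5,-7.5,0,0],[0,0,0,3.5,-7.5,0,0],[0,0,0,0,0,0,0],[0,0,0,0,0,0,0]]'
```

```text
clock: 6.5
eef_pos: [0.4561, 0.0286, 0.0911]
ee_rot: [0.475, 0.88, 0.001, 0.001]
contact_force: [0.6, -0.0, -0.4]
opening: 0.0001
grip_force: 0.0
```

```bash
python3 -m inch '[[0,0,0,0.8,-4,0,0],[0,0,0,0.8,-3.5,0,0],[0,0,0,0,0,0,0],[0,0,0,0,0,0,0],[0,0,0,0,0,0,0]]'
python3 -m inch '[[0,0,0,-7,18,0,0],[0,0,0,-7,18,20,0],[0,0,0,0,10,45,0],[0,0,0,0,35,35,0],[0,0,0,0,45,20,0],[0,0,0,0,45,0,0],[0,0,0,0,45,0,0],[0,0,0,0,40,0,0]]'
python3 - <<'E'
from h import *
from station import robot
d={n:robot.camera(n) for n in("top","scene")};pickle.dump(d,open("c3.pkl","wb"))
t=d["top"];q=blobs(mask(t,(22,120,90),(34,255,255),(200,210,300,270)))[0][1]
p=ray(t,q,.11);v=p[:2]-[.583,.069];print(q,p,np.degrees(np.arctan2(v[1],v[0]))%360)
cv2.imwrite("pics/c3.png",cv2.resize(t["color"][220:255,240:275],None,fx=16,fy=16,interpolation=cv2.INTER_CUBIC))
E
```

```text
clock: 7.0
eef_pos: [0.457, 0.0207, 0.0902]
ee_rot: [0.475, 0.88, -0.0, -0.0]
contact_force: [0.3, -0.4, -0.5]
opening: 0.0001
grip_force: 0.0
clock: 7.8
eef_pos: [0.4427, 0.2792, 0.2105]
ee_rot: [0.475, 0.88, 0.0, 0.0]
contact_force: [1.2, -0.9, 0.1]
opening: -0.0
grip_force: 0.0
[265.75 248.12] [0.46366146 0.00164815 0.11      ] 209.43935437880575
```

View pics/c3.png

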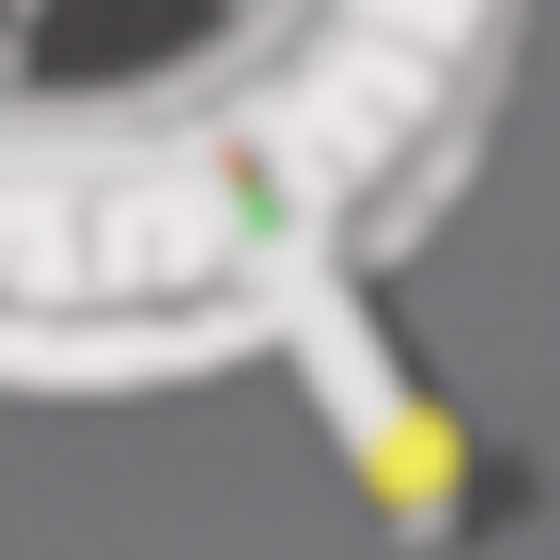

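The needle is now centred on green, at about (237,160)–(255,195) in the crop, with green on both sides; the handle is at 209.4° against the mark's 209.1–209.7°. Next is the clamp: pivot (0.6255,-0.0164), lever at -64°, stop at about -135°. I'll go to the far (+x) side of the ball and push with the finger's back face.

```bash
python3 -m inch '[[0,0,-0.012,24.4,-33.6,0,0],[0,0,-0.012,24.4,-33.6,0,0],[0,0,-0.012,24.4,-33.6,0,0],[0,0,-0.012,24.4,-33.6,0,0],[0,0,-0.012,24.4,-33.6,0,0]]'
python3 -m inch '[[0,0,-0.012,24.4,-33.6,0,0],[0,0,-0.012,24.4,-33.6,0,0],[0,0,-0.012,24.4,-33.6,0,0],[0,0,-0.012,24.4,-33.6,0,0],[0,0,-0.012,24.4,-33.6,0,0],[0,0,0,0,0,0,0],[0,0,0,0,0,0,0]]'
python3 - <<'E'
import numpy as np
P=np.array([625.5,-16.4]);f=np.radians(np.linspace(-64+9,-135,21))
def tcp(a):return P+63*np.array([np.cos(a),np.sin(a)])-22.5*np.array([np.sin(a),-np.cos(a)])
p=np.array([tcp(a) for a in f]);print(p[0],p[-1],(np.diff(p,axis=0)).round(1).tolist(),f[1]-f[0])
E
```

```text
clock: 8.4
eef_pos: [0.5657, 0.1068, 0.2102]
ee_rot: [0.502, 0.865, -0.0, -0.0]
contact_force: [1.4, 1.2, 0.7]
opening: 0.0001
grip_force: 0.0
clock: 9.1
eef_pos: [0.6868, -0.0609, 0.2094]
ee_rot: [0.528, 0.849, -0.001, -0.001]
contact_force: [0.2, 0.6, 0.0]
opening: 0.0002
grip_force: 0.0
[680.06623649 -55.10110897] [596.86217536 -76.85762979] [[-2.8, -3.7], [-3.1, -3.5], [-3.3, -3.3], [-3.5, -3.0], [-3.7, -2.8], [-3.9, -2.5], [-4.1, -2.2], [-4.2, -1.9], [-4.4, -1.6], [-4.5, -1.3], [-4.6, -1.0], [-4.6, -0.7], [-4.7, -0.4], [-4.7, -0.1], [-4.7, 0.3], [-4.6, 0.6], [-4.6, 0.9], [-4.5, 1.2], [-4.4, 1.5], [-4.3, 1.9]] -0.06981317007977328
```

```bash
python3 -m inch '[[0,0,0,0,4,-31,0],[0,0,0,0,0,-31,0],[0,0,0,0,0,-31,0],[0,0,0,0,0,-31,0],[0,0,0,0,0,0,0],[0,0,0,0,0,0,0]]'
python3 -m inch '[[0,0,0,-6.8,1.9,0,0],[0,0,-0.07,-2.8,-3.7,0,0],[0,0,-0.07,-3.1,-3.5,0,0],[0,0,-0.07,-3.3,-3.3,0,0],[0,0,-0.07,-3.5,-3,0,0],[0,0,-0.07,-3.7,-2.8,0,0],[0,0,-0.07,-3.9,-2.5,0,0],[0,0,-0.07,-4.1,-2.2,0,0]]'
```

```text
clock: 9.7
eef_pos: [0.6868, -0.0542, 0.0867]
ee_rot: [0.527, 0.85, -0.0, -0.0]
contact_force: [0.6, -0.2, -0.1]
opening: -0.0004
grip_force: 0.0
clock: 10.5
eef_pos: [0.6576, -0.0741, 0.089]
ee_rot: [0.718, 0.696, 0.002, 0.002]
contact_force: [4.0, 0.2, 1.0]
opening: -0.0002
grip_force: 1.3
```

```bash
python3 -m inch '[[0,0,-0.07,-4.2,-1.9,-1,0],[0,0,-0.07,-4.4,-1.6,0,0],[0,0,-0.07,-4.5,-1.3,0,0],[0,0,-0.07,-4.6,-1,0,0],[0,0,-0.07,-4.6,-0.7,0,0],[0,0,-0.07,-4.7,-0.4,0,0],[0,0,-0.07,-4.7,-0.1,0,0],[0,0,-0.07,-4.7,0.3,0,0]]'
python3 -m inch '[[0,0,-0.07,-4.6,0.6,0,0],[0,0,-0.07,-4.6,0.9,0,0],[0,0,-0.07,-4.5,1.2,0,0]]'
python3 -m inch '[[0,0,0,0,0,0,0],[0,0,0,0,0,0,0]]'
```

```text
clock: 11.3
eef_pos: [0.6214, -0.0823, 0.0884]
ee_rot: [0.883, 0.469, 0.003, 0.002]
contact_force: [1.4, -4.4, 4.2]
opening: 0.0003
grip_force: 2.9
clock: 11.6
eef_pos: [0.6074, -0.0799, 0.0884]
ee_rot: [0.927, 0.374, 0.002, 0.002]
contact_force: [0.1, -5.1, 5.6]
opening: 0.0001
grip_force: 3.2
clock: 11.8
eef_pos: [0.607, -0.0794, 0.0882]
ee_rot: [0.927, 0.376, 0.002, 0.001]
contact_force: [-1.0, -4.6, 5.7]
opening: -0.0
grip_force: 2.6
```

```bash
python3 -m inch '[[0,0,-0.05,-4,2,-1.5,0],[0,0,-0.05,-3.5,2.5,0,0]]'
python3 -m inch '[[0,0,0,-2.5,2.5,0,0],[0,0,0,0,0,0,0]]'
```

```text
clock: 12.0
eef_pos: [0.5999, -0.0756, 0.0869]
ee_rot: [0.945, 0.328, 0.003, 0.002]
contact_force: [-0.2, -3.3, 5.2]
opening: 0.0001
grip_force: 2.6
clock: 12.2
eef_pos: [0.597, -0.0726, 0.0866]
ee_rot: [0.944, 0.329, 0.002, 0.001]
contact_force: [-0.5, -4.8, 6.1]
opening: 0.0004
grip_force: 2.7
```

Run:
```python
from h import *
from station import robot
d={n:robot.camera(n) for n in("top","scene")};pickle.dump(d,open("c4.pkl","wb"))
print(blobs(mask(d["scene"],(5,150,90),(18,255,255),(225,180,345,260))),blobs(mask(d["top"],(5,150,90),(18,255,255),(200,170,300,270))))
cv2.imwrite("pics/c4.png",cv2.resize(d["scene"]["color"][180:240,230:330],None,fx=7,fy=7,interpolation=cv2.INTER_CUBIC))
```

```text
[([259, 196, 8, 21, 93], array([262.  , 206.63]))] []
```

View pics/c4.png

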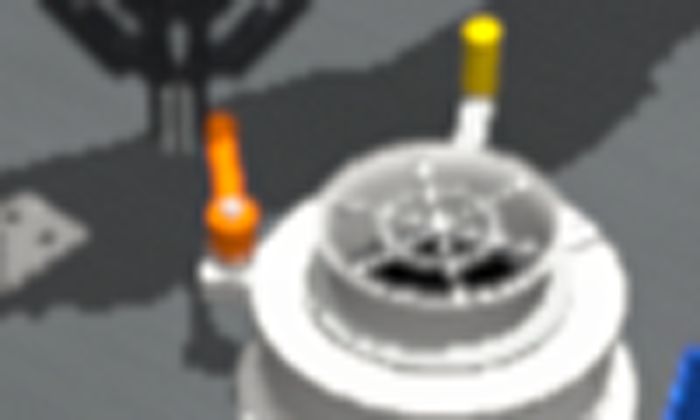

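The lever has swung round: ball at about (221,122), hub top at (232,208) in the crop. I'll check the angle; the force shows it isn't at the stop yet.

```bash
python3 - <<'E'
from h import *
s=pickle.load(open("c4.pkl","rb"))["scene"]
S=lambda x,y:((x+.5)/7-.5+230,(y+.5)/7-.5+180)
b=ray(s,S(221,122),.09);h=ray(s,S(232,208),.09);v=b-h;print(b,h,np.hypot(v[0],v[1]),np.degrees(np.arctan2(v[1],v[0])))
E
python3 -m inch '[[0,0,-0.04,-2,2.2,0,0],[0,0,-0.04,-1.8,2.2,0,0],[0,0,0,0,0,0,0]]'
python3 -m inch '[[0,0,0,-1.5,2,0,0],[0,0,0,-1.5,2,0,0],[0,0,0,0,0,0,0]]'
```

```text
[ 0.57915102 -0.0638279   0.09      ] [ 0.62460393 -0.01856666  0.09      ] 0.06414473108631971 -135.12105819523802
clock: 12.6
eef_pos: [0.5957, -0.0723, 0.0872]
ee_rot: [0.957, 0.289, 0.004, 0.005]
contact_force: [7.5, -15.5, 1.2]
opening: 0.0001
grip_force: 8.0
clock: 12.9
eef_pos: [0.5948, -0.07, 0.0886]
ee_rot: [0.957, 0.289, 0.006, 0.007]
contact_force: [9.8, -18.2, 11.4]
opening: -0.0001
grip_force: 11.0
```

The force rose to 20 N with the tool stalled, so the clamp is at its stop. I'll back straight off, lift, and check.

```bash
python3 -m inch '[[0,0,0,7,-9,0,0],[0,0,0,14,-14,0,0],[0,0,0,14,-14,20,0],[0,0,0,0,-20,40,0],[0,0,0,0,-40,30,0],[0,0,0,0,-45,0,0],[0,0,0,0,-45,0,0],[0,0,0,0,-45,0,0]]'
python3 -m inch '[[0,0,0,0,-45,0,0],[0,0,0,0,0,0,0]]'
python3 - <<'E'
from h import *
from station import robot
d={n:robot.camera(n) for n in("top","scene")};pickle.dump(d,open("c5.pkl","wb"))
t=d["top"];q=blobs(mask(t,(22,120,90),(34,255,255),(200,210,300,270)))[0][1]
p=ray(t,q,.11);v=p[:2]-[.583,.069];print(q,p,np.degrees(np.arctan2(v[1],v[0]))%360)
a=cv2.resize(t["color"][180:260,210:300],None,fx=7,fy=7,interpolation=cv2.INTER_CUBIC)
cv2.imwrite("pics/c5.png",a)
E
```

```text
clock: 13.7
eef_pos: [0.6244, -0.2958, 0.176]
ee_rot: [0.956, 0.292, 0.002, 0.0]
contact_force: [0.5, -0.9, 0.6]
opening: -0.0
grip_force: 0.0
clock: 13.9
eef_pos: [0.6213, -0.3479, 0.1759]
ee_rot: [0.958, 0.287, -0.0, 0.003]
contact_force: [-0.2, -0.2, 0.2]
opening: 0.0
grip_force: 0.0
[265.78 248.22] [0.46336686 0.0015619  0.11      ] 209.41028447338616
```

View pics/c5.png

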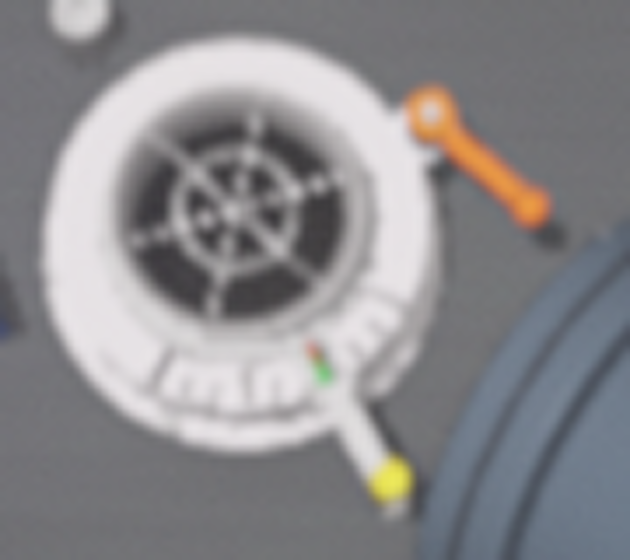

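The final view shows the needle still on green at about (318,358), the handle unmoved at 209.4°, and the clamp ball at (535,205), swung about 70° to its stop. The tool is clear.

```bash
python3 -c "
from station import robot
print(robot.job_done())"
```

```text
the job is handed in; nothing more can be done
None
```

The job is handed in: in the last picture the pointer stands on the green mark, the clamp was pushed until it stalled against its stop (about 20 N), and the arm felt no other contact; no verdict came back.

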